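# Shut and lock the sugar jar

## Robot

A 6-joint arm with a two-finger parallel gripper is mounted at the origin on the work surface. World frame = base frame: x ahead of the robot, y to its left, z up, the work surface at z = 0. Lengths are in mm, angles in rad, forces in N, time in s.
With the tool pointing down it reaches from about 350 to 800 mm from the base axis. Payload 7.3 kg.
Tool frame: the origin (TCP) lies on the centre line of the jaws, within the pads' length; the fingertips stand 25 mm ahead of it and the grasp point (between the pads) lies 6 mm ahead of it; z points along the fingers, y is the direction in which the jaws open and shut (so a half turn about z gives the same grasp; the last joint's range is limited). The gripper opens to 85 mm and grips with 20 to 120 N. Pads are 22 mm wide; open, the fingers measure 114 mm over their backs; the gripper's body (76 mm by 85 mm) begins 54 mm behind the grasp point. The pads swing forward as they close: fully open they stand 13 mm farther back than shut.
Start: joints at [0.997, 0.342, 1.524, -0, 1.275, -0.146], TCP at [217.795, 477.714, 221.322] pointing down, gripper open.
Joint ranges: [-2.53, 2.53], [-0.77, 2.02], [0.04, 2.7], [-1, 4.14], [0.28, 2.66], [-3.11, 3.11]. Speed limits (rad/s): [2.57, 2.57, 3.14, 3.14, 3.14, 3.14].

## Interface

Orientations are given as a rotation vector (axis times angle).
In Python, from rig import sensors, viewer, close_job gives the robot as it stands. The module is installed in compiled form; this text tells all that it offers.
- The arm moves only by the tool arm_command, never from a script. Its argument "increments" is a list that holds one entry, the list of rows, each a list of 5 numbers: the shift along the world's x, y, z in cm, then the turn about the world's z in rad, then the finger opening in cm, from 0 to 8.54. In form: [[[x, y, z, roll, grip], ...]]. A call has 1 to 12 rows; each row shifts and turns the pose as measured when the row begins; what a row does not reach is not made up. A row lasts 1/10 s, in which the tool goes at most 50 mm and 8.59 degrees, less where a joint would pass 70% of its speed; a pose out of reach is approached as far as the arm can. A call is refused whole if a number of a shift passes 5 or a number of a turn 0.15, either way. A call with a gripper value outside its range is refused whole. The fingers move at their own pace and stop on an object; "newtons" is the grip in N (left out, the last holds). Time passes only in rows, so rows that do not move let the fingers close. It gives the time, the measured TCP pose, the force and the opening at its end, in the units of the state.
- sensors.state(): the state, without advancing time (a new reading comes with each control period).
- viewer.snapshot(name): name is "scene" or "top" or "wrist"; returns the picture (420x560x3 uint8, red, green, blue); there is no depth.
- viewer.camera_params(name): a dict with "fov_y" (degrees; the focal length in pixels is half the picture's height over the tangent of half this angle, whatever the lens; pixels are square), "cx", "cy" (the principal point, pixels), "k1" (the pictures are not rectified: a ray, as slopes to the right and down, at radius r is drawn at 1 + k1 r^2 times it, then the intrinsics apply), "R" (3x3) and "t" (3): a world point X has camera coordinates R X + t. Camera axes: x right, y down, z forward; pixel columns grow to the right and rows downward; lengths in mm; the calibration is good to about 2 mm. A picture is of the moment at which its call begins: read the wrist's pose just before it. camera_params takes no time and is no camera call; for the wrist camera it gives the pose at the moment of the call.
- close_job(): hands the job in, once; it reports no verdict.
The state is a dict: "clock": time; "joint_pos": joint angles; "joint_vel": joint speeds; "joint_torque": joint torques, N m; "ee_pos": TCP position; "tcp_rot": TCP orientation; "wrist_force": force on the tool from outside, world axes, zero at the start; "moment": the same for the moment, N m; "grip_width": finger opening in mm.
Only numpy, scipy, OpenCV 4.12 (cv2) and the standard library are available. Lean on these libraries where they do the work, as an engineer would, in place of code of your own. Each camera call takes 0.05 s, during which the arm holds its last target.

## Task

Close up the sugar jar on the rail shelf without grasping anything: with the fingertips push its hinged lid over until it is fully shut, and only then push the locking lever over until it lies flat on the lid. Leave the jar standing where it is, never lift it or tip it over, and leave the other things undisturbed.

Things in the scene. Friction and masses are not known exactly. Their poses are not given: they have to be found in the camera images.
- sugar_jar: Glass jar of white sugar cubes with a steel collar, the only thing with an open lid. Loose on the shelf, 1 to 1.6 kg, 104 mm across, rim 118 mm up. Origin: centre of its underside, z up. Its x axis runs from the lever (-x, front, roughly towards the robot) to the lid hinge (+x, back). Lid and lever swing in its x-z plane, both axes along its y.
- jar_lid (a joint): Lid angle in rad: 0 fully shut, level on the rim; starts open at 1.65 to 1.95, upright and leaning over the jar's back; stop at 2.0. Stiff hinge: it stays where it is left and needs at most 1.5 N at its far edge to close.
- lid_hinge (a point): Middle of the lid's hinge axis, at x 58, z 122 mm in the jar's frame. The lid is an aluminium disc 104 mm across and 8 mm thick, its mid-plane through this axis, its centre 58 mm from it. When shut, its top face is 126 mm above the jar's underside.
- lid_edge (a point): Point on the lid's far edge, at half its thickness, 110 mm from the hinge axis; at the jar's front when shut, on top when open.
- jar_lever (a joint): Lever angle in rad: 0 locked, lying flat over the lid and pointing to the jar's back; starts at 1.65 to 1.9, standing up and leaning a little outward from the jar's front; stop at 2.0. Stiff: stays where it is left, needs about 0.6 N at its tip.
- lever_pivot (a point): Middle of the lever's axis, on a lug at the collar's front, at x -62, z 130 mm in the jar's frame. The lever is a steel strip 62 mm long, 18 mm wide (rounded end 24 mm wide), 4 mm thick, mid-plane through this axis. When flat its upper face is 132 mm above the jar's underside.
- lever_tip (a point): Free end of the lever, at half its thickness, 62 mm from its axis.
- rail_shelf: Fixed stainless shelf, board 170 mm deep (its x) by 580 mm long (its y), top face 50 mm above the counter, a rail along its back and ends up to 39 mm above the board. Origin on the counter under its centre. A fixed saucepan 80 mm high stands on the hob before it.
- moka_pot: Round aluminium moka pot, 152 mm high, 92 mm across, black handle reaching 91 mm to its own -x. Loose on the shelf; origin under its centre. Not to be moved.
- canister: White ceramic canister with wooden lid and knob, 86 mm across, 153 mm high, loose on the shelf; origin under its centre. Not to be moved.
- cup_a: Terracotta espresso cup, 56 mm across, 52 mm high, loose on the shelf near its front edge; origin under its centre. Not to be moved.
- cup_b: The second cup, same as cup_a.
- pot_holder: Dark silicone pot holder disc, 170 mm across, 8 mm thick, flat on the counter right of the shelf; origin under its centre. Not to be moved.
- salt_mill: Wooden salt mill, 52 mm across, 134 mm high, on the counter left of the shelf; origin under its centre. Not to be moved.

How it is judged:
By the outcome, as a careful person would: the job done as asked, in the order asked, and still so for the second after the job is handed in, with the robot touching nothing.
It also fails if it takes over 48 s, if anything falls off the work surface, if the arm or the gripper's body presses on something with over 40 N, if the wrist force passes 120 N, or if a joint passes its speed limit or range.

## Working session

There is one attempt and no reset: what is moved stays moved. The work goes in short steps, Python scripts to look and compute and a tool call to move; the robot and the scene stay as the last step left them, time stands still between calls to the robot, and variables do not carry over. Pictures are saved under pics/ and viewed, and the job is handed in when it is done.

Besides the shell and the picture viewer there is one more tool, called after ">>>" as a command line: name --argument value ..., lists and objects as JSON in quotes. arm_command: Moves the arm, as the interface text tells. Its arguments: {"type":"object","properties":{"increments":{"type":"array"},"newtons":{"type":"number"}},"required":["increments"]}

```bash
mkdir -p pics; python3 - <<'E'
from rig import sensors, viewer
import cv2
print(sensors.state())
for n in("scene","top","wrist"):
    p=viewer.camera_params(n); print(n,p)
    cv2.imwrite(f"pics/{n}0.png",viewer.snapshot(n)[:,:,::-1])
E
```

```text
{'clock': 0.0, 'joint_pos': array([ 9.96974104e-01,  3.42691090e-01,  1.52504080e+00, -5.32558602e-06,
        1.27540396e+00, -1.46002900e-01]), 'joint_vel': array([-0.00071623, -0.00050879,  0.000445  , -0.00085293, -0.00078872,
       -0.00028313]), 'joint_torque': array([-2.31215367e-03, -4.33666670e+01, -2.46011835e+01, -2.71587442e-04,
        7.71030231e-03,  6.42258257e-06]), 'ee_pos': array([217.56328434, 477.32689603, 220.6340949 ]), 'tcp_rot': array([-6.66786857e-01, -3.06946410e+00,  2.27115749e-03]), 'wrist_force': array([-0.03720733, -0.17855499, -0.13210721]), 'moment': array([0.00214007, 0.04791396, 0.00639557]), 'grip_width': 85.75972503550652}
scene {'fov_y': 52.366300284668455, 'cx': 280.7472506622436, 'cy': 211.73445062992178, 'k1': -0.05823476961571677, 'R': array([[-0.69494236,  0.71876907, -0.02064296],
       [ 0.48387711,  0.44621569, -0.75283099],
       [-0.53190042, -0.5331628 , -0.65789008]]), 't': array([ 353.48726654, -143.81727116, 1608.94301415])}
top {'fov_y': 54.514726248410305, 'cx': 281.94327306695345, 'cy': 217.99883312183542, 'k1': -0.05784994436208525, 'R': array([[-1.30646863e-02, -9.99914610e-01, -2.92765600e-04],
       [-9.93315923e-01,  1.30120498e-02, -1.14691600e-01],
       [ 1.14685616e-01, -1.20760105e-03, -9.93401103e-01]]), 't': array([   9.90248924,  526.37505591, 1119.12504589])}
wrist {'fov_y': 67.45883814343705, 'cx': 280.2674417581567, 'cy': 206.89488912380492, 'k1': -0.0018805765278382981, 'R': array([[ 0.41401743,  0.9102679 , -0.00138363],
       [ 0.87748099, -0.39869973,  0.26658139],
       [ 0.24210883, -0.11158345, -0.96381142]]), 't': array([-524.73004318,  -35.25255189,  378.80382526])}
```

View pics/scene0.png

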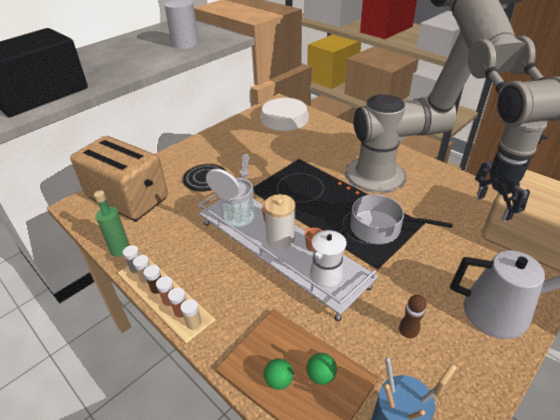

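View pics/top0.png

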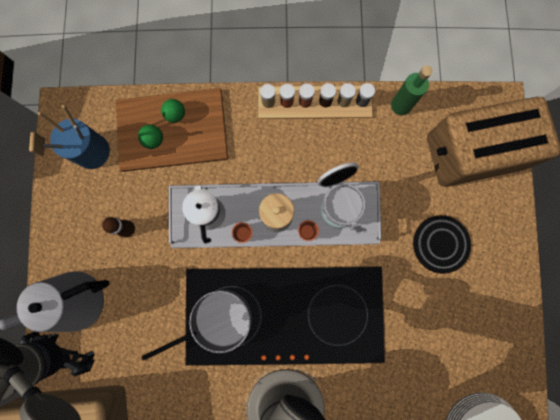

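View pics/wrist0.png

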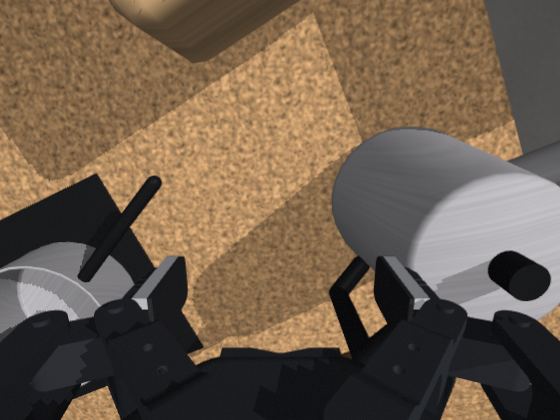

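The jar is the right-most thing on the shelf in the top view, at about (343,207). Its lid is at (338,175), leaning back. In the scene view the lid is at (222,183) and the jar at (238,207). I'll zoom in to find the lever.

```bash
cat > h.py <<'E'
import numpy as np, cv2
from rig import sensors, viewer
def K(p):
    f=210/np.tan(np.radians(p['fov_y'])/2); return f
def proj(p,X):
    X=np.atleast_2d(X); c=X@np.array(p['R']).T+p['t']; s=c[:,:2]/c[:,2:]
    r2=(s**2).sum(1,keepdims=True); s=s*(1+p['k1']*r2)
    return s*K(p)+[p['cx'],p['cy']]
def ray(p,uv):
    d=(np.array(uv,float)-[p['cx'],p['cy']])/K(p); s=d.copy()
    for _ in range(20): s=d/(1+p['k1']*(s@s))
    R=np.array(p['R']); o=-R.T@p['t']; v=R.T@np.append(s,1); return o,v/np.linalg.norm(v)
def onz(p,uv,z):
    o,v=ray(p,uv); return o+v*(z-o[2])/v[2]
def tri(p1,a,p2,b):
    o1,v1=ray(p1,a);o2,v2=ray(p2,b)
    t=np.linalg.lstsq(np.c_[v1,-v2],o2-o1,rcond=None)[0]
    A=o1+v1*t[0];B=o2+v2*t[1]; return (A+B)/2,np.linalg.norm(A-B)
def crop(img,x,y,w,h,s,name):
    cv2.imwrite(name,cv2.resize(img[y:y+h,x:x+w],None,fx=s,fy=s,interpolation=cv2.INTER_CUBIC))
E
python3 - <<'E'
from h import *
crop(cv2.imread('pics/top0.png'),300,150,100,100,6,'pics/topc.png')
crop(cv2.imread('pics/scene0.png'),190,140,100,100,6,'pics/scenec.png')
E
```

```text
(no output)
```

View pics/topc.png

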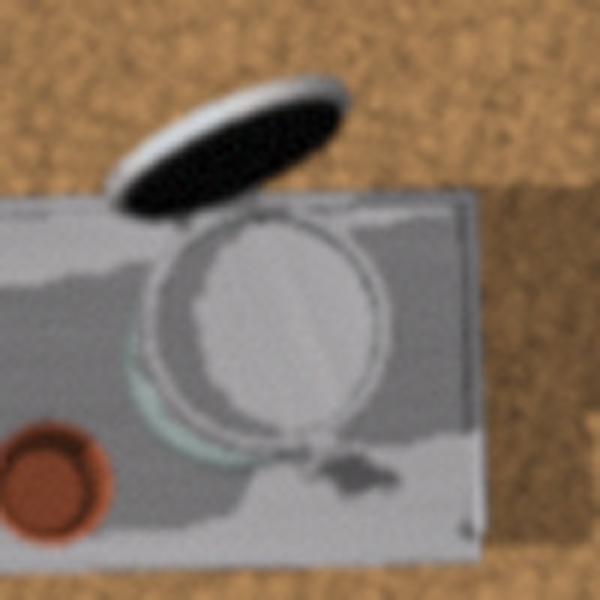

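View pics/scenec.png

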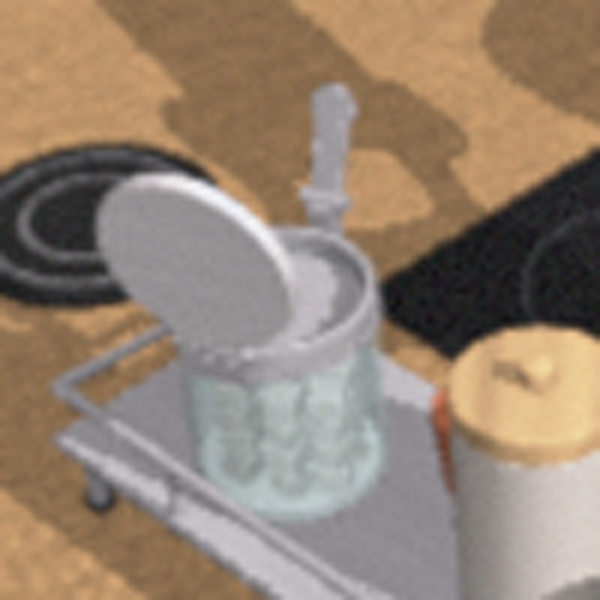

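```bash
python3 - <<'E'
from h import *
t=viewer.camera_params('top'); s=viewer.camera_params('scene')
T=lambda x,y:(300+(x+.5)/6-.5,150+(y+.5)/6-.5)
S=lambda x,y:(190+(x+.5)/6-.5,140+(y+.5)/6-.5)
c=onz(t,T(267,328),168);print('rim c',c)
for a in[(145,328),(390,328),(267,205),(267,452)]: print(onz(t,T(*a),168))
print('lidlr',onz(t,T(108,190),230),onz(t,T(350,95),230))
print('lidc',tri(t,T(230,145),s,S(195,262)))
print('levertip',tri(t,T(393,482),s,S(335,88)))
print('leverbase',onz(t,T(318,450),180),tri(t,T(318,455),s,S(325,205)))
print('shelf right corners',onz(t,T(470,195),89),onz(t,T(480,555),50))
for n,uv,z in [('canister knob',(277,210),203),('moka',(203,204),202),('cupa',(308,231),102),('cupb',(242,232),102),('pan',(222,320),80),('shelfL',(170,247),50)]: print(n,onz(t,uv,z))
E
```

```text
rim c [ 543.03096437 -152.16281561  168.        ]
[ 543.67080303 -101.40216015  168.        ]
[ 542.39442945 -203.47605233  168.        ]
[ 594.99248644 -153.80570618  168.        ]
[ 491.2877207  -150.57280847  168.        ]
lidlr [589.35051935 -81.74118356 230.        ] [ 626.42396075 -178.33681567  230.        ]
lidc (array([ 606.66669206, -129.987385  ,  228.87907716]), np.float64(1.0656191638850234))
levertip (array([ 470.08440028, -185.77370446,  235.15038582]), np.float64(7.2846945665569605))
leverbase [ 490.67269222 -169.62578357  180.        ] (array([ 489.68949003, -170.83107944,  178.52098679]), np.float64(2.6959666129833164))
shelf right corners [ 614.32273536 -258.47688195   89.        ] [ 453.69511757 -265.7387825    50.        ]
canister knob [525.98941957  14.83062485 203.        ]
moka [543.10009009 193.09056969 202.        ]
cupa [482.81457472 -65.06886716 102.        ]
cupb [482.437092   108.79129603 102.        ]
pan [252.34798281 164.49140535  80.        ]
shelfL [447.61534873 313.22094528  50.        ]
```

Jar centre is at about (543,-152). Three cues agree on a yaw of about 19.5° (lid normal, lid centre, lever base), and the heights match the given sizes (lid centre z 229, so lid angle about 1.73). I'll close the jaws, rise, then travel high to a point behind the lid.

>>> arm_command --increments '[[[0, 0, 3, 0, 0], [0, 0, 3, 0, 0], [0, 0, 3, 0.1, 0], [1, -1.5, 3, 0.1, 0], [2.9, -4, 0, 0.1, 0], [2.9, -4, 0, 0.1, 0], [2.9, -4, 0, 0.1, 0], [2.9, -4, 0, 0.1, 0], [2.9, -4, 0, 0.1, 0]]]' --newtons 40

```text
clock: 1.05
ee_pos: [370.9, 258.6, 342.1]
tcp_rot: [-0.485, 3.101, -0.012]
wrist_force: [1.0, 0.8, -0.0]
grip_width: -0.1
```

>>> arm_command --increments '[[[3, -4, 0, 0.03, 0], [3, -4, 0, 0, 0], [3, -4, 0, 0, 0], [3, -4, 0, 0, 0], [3, -4, 0, 0, 0], [3, -4, 0, 0, 0], [3, -4, 0, 0, 0], [3, -4, 0, 0, 0], [3, -4, 0, 0, 0], [1, -1, 0, 0, 0], [0, 0, 0, 0, 0]]]'

```text
clock: 2.15
ee_pos: [649.1, -121.1, 336.4]
tcp_rot: [0.527, -3.093, 0.007]
wrist_force: [-1.1, 0.5, -0.2]
grip_width: -0.2
```

```bash
python3 - <<'E'
from h import *
for n in("scene","top"):
    i=viewer.snapshot(n)[:,:,::-1]; cv2.imwrite(f"pics/{n}1.png",i)
    if n=='scene': crop(i,160,60,160,180,3.3,'pics/s1c.png')
    else: crop(i,270,120,130,130,4.5,'pics/t1c.png')
print(sensors.state()['ee_pos'])
E
```

```text
[ 648.04337806 -119.07782029  337.06092009]
```

View pics/s1c.png

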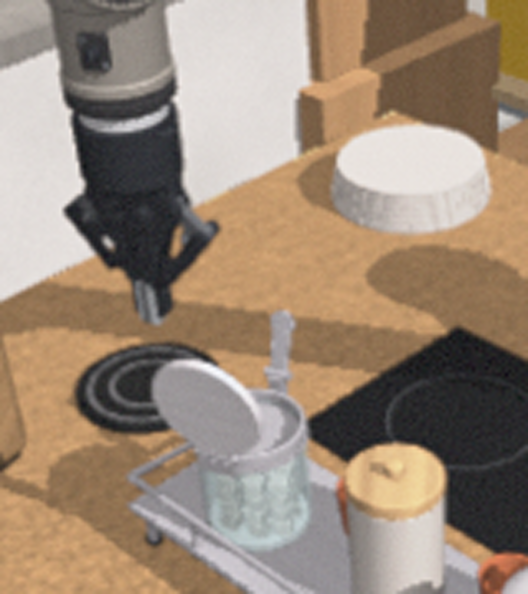

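View pics/t1c.png

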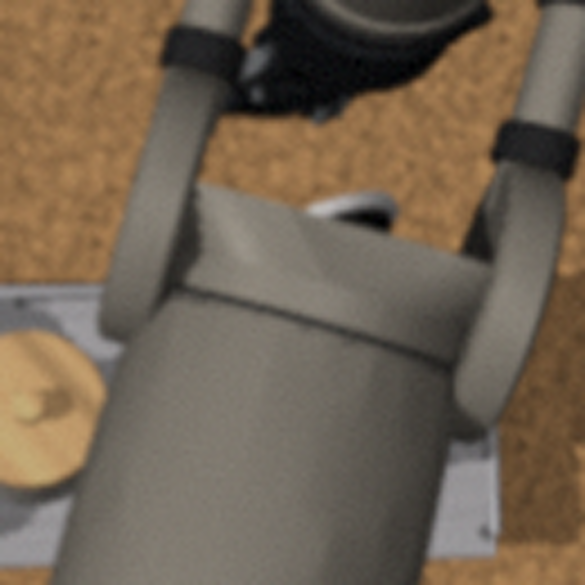

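```bash
python3 - <<'E'
from h import *
s=viewer.camera_params('scene')
for z in(305,312,319): print(proj(s,[648,-119,z]))
E
```

```text
[[209.41224435 169.0169991 ]]
[[209.0702465  166.84449074]]
[[208.72571273 164.65457125]]
```

>>> arm_command --increments '[[[0.2, 0.2, -2, 0, 0], [0, 0, -2, 0, 0], [0, 0, -1.5, 0, 0], [0, 0, 0, 0, 0]]]'

```text
clock: 2.65
ee_pos: [647.5, -110.5, 283.9]
tcp_rot: [0.54, -3.094, 0.008]
wrist_force: [-0.3, 0.4, 0.3]
grip_width: -0.1
```

```bash
python3 - <<'E'
from h import *
s=sensors.state();print(s['ee_pos'],s['wrist_force'])
i=viewer.snapshot('scene')[:,:,::-1]
crop(i,160,80,160,160,3.6,'pics/s2c.png')
E
```

```text
[ 647.54655815 -110.52350535  283.8602601 ] [-0.26068962  0.37587622  0.30678097]
```

View pics/s2c.png

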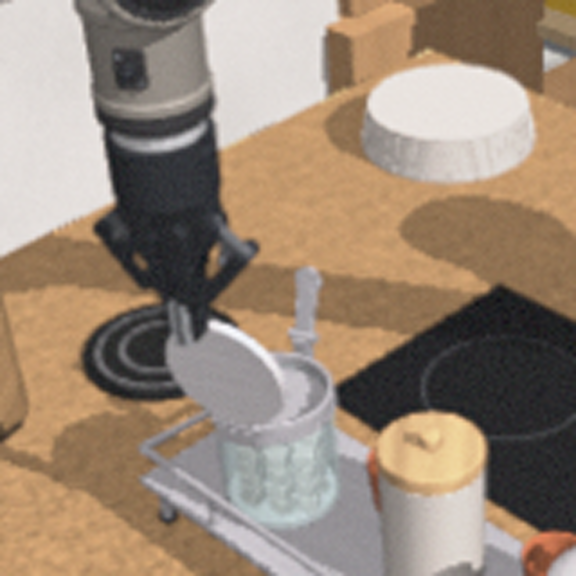

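```bash
python3 - <<'E'
from h import *
i=viewer.snapshot('scene')[:,:,::-1]
crop(i,185,140,75,75,8,'pics/s3c.png')
cv2.imwrite('pics/w3.png',viewer.snapshot('wrist')[:,:,::-1])
s=viewer.camera_params('scene'); w=viewer.camera_params('wrist')
e=sensors.state()['ee_pos'];print(e)
for d in(0,25,38): print(d,(proj(s,e-[0,0,d])-[185,140])*8, proj(w,e-[0,0,d]))
u=np.array([.943,.334,0]);c=np.array([543,-152,50])
for th in(1.65,1.73,1.8,1.95): print(th,(proj(s,c+u*(58-110*np.cos(th))+[0,0,122+110*np.sin(th)])-[185,140])*8)
E
```

```text
[ 649.07588183 -111.5744003   287.04585418]
0 [[213.71575741 286.39530886]] [[279.94903111 252.51477791]]
25 [[223.02593407 346.22829958]] [[280.29854115 235.5053378 ]]
38 [[227.77193784 376.68282009]] [[280.44738213 228.2616638 ]]
1.65 [[280.45473573 222.60245983]]
1.73 [[267.71770281 238.80428535]]
1.8 [[256.81260062 254.32230157]]
1.95 [[234.52474345 291.3963373 ]]
```

View pics/s3c.png

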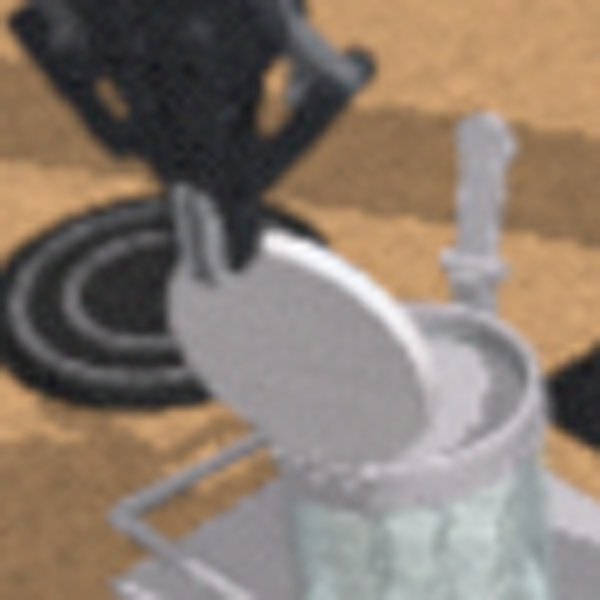

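View pics/w3.png

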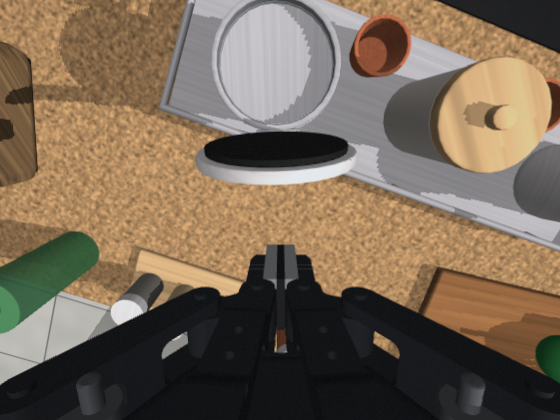

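```bash
python3 - <<'E'
from h import *
s=viewer.camera_params('scene'); w=viewer.camera_params('wrist')
e=sensors.state()['ee_pos'];print(e)
u=np.array([.943,.334,0])
for d in(-15,-5,0,5,15,25):
  for o in(-11,11): print(d,o,(proj(s,e-[0,0,d]+u*o)-[185,140])*8, proj(w,e-[0,0,d]+u*o))
print(tri(w,(280,246),s,(185+212/8,140+278/8)))
i=cv2.imread('pics/w3.png');crop(i,200,200,160,150,5,'pics/w3c.png')
E
```

```text
[ 649.07588183 -111.5744003   287.04585418]
-15 -11 [[225.43588114 231.74545025]] [[279.79976569 243.99023734]]
-15 11 [[190.35793634 267.84226996]] [[279.57638649 285.82635841]]
-5 -11 [[229.12314009 256.23649939]] [[279.9769308  236.33212298]]
-5 11 [[194.30009379 292.45179463]] [[279.76022656 275.98729091]]
0 -11 [[230.95234207 268.37873369]] [[280.05764166 232.84331393]]
0 11 [[196.25551508 304.65117117]] [[279.84426956 271.48928248]]
5 -11 [[232.77201353 280.45280623]] [[280.13370847 229.5552413 ]]
5 11 [[198.20059509 316.78101553]] [[279.9236443  267.24109071]]
15 -11 [[236.38302556 304.3985339 ]] [[280.27342571 223.51579045]]
15 11 [[202.06001916 340.83425362]] [[280.06986243 259.41531925]]
25 -11 [[239.95669291 328.07777295]] [[280.39872307 218.09963685]]
25 11 [[205.87893649 364.61575286]] [[280.20145968 252.37199119]]
(array([ 646.32606369, -113.70249118,  287.79181486]), np.float64(2.5482887112330856))
```

View pics/w3c.png

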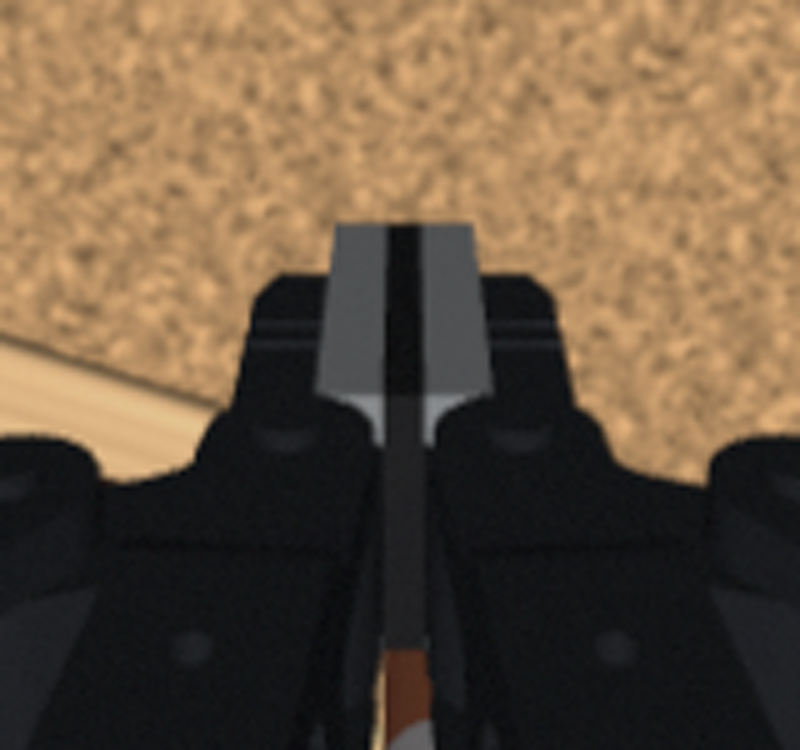

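```bash
python3 - <<'E'
from h import *
from scipy.spatial.transform import Rotation as Ro
w={'fov_y': 67.45883814343705, 'cx': 280.2674417581567, 'cy': 206.89488912380492, 'k1': -0.0018805765278382981, 'R': np.array([[ 0.41401743,  0.9102679 , -0.00138363],[ 0.87748099, -0.39869973,  0.26658139],[ 0.24210883, -0.11158345, -0.96381142]]), 't': np.array([-524.73004318,  -35.25255189,  378.80382526])}
R=Ro.from_rotvec([-6.66786857e-01, -3.06946410e+00,  2.27115749e-03]).as_matrix();e=np.array([217.56,477.33,220.63])
for d in(-13,0,12,25):
  for x in (-11,11): print(d,x,proj(w,np.array([e+R@[x,y,d] for y in(-42.8,42.8)])).round(0).tolist())
st=sensors.state();e=st['ee_pos'];R=Ro.from_rotvec(st['tcp_rot']).as_matrix();w=viewer.camera_params('wrist')
print(R, (np.array(w['R'])@e+w['t']), -np.array(w['R']).T@w['t']-e)
E
```

```text
-13 -11 [[193.0, 284.0], [366.0, 284.0]]
-13 11 [[190.0, 242.0], [369.0, 243.0]]
0 -11 [[200.0, 272.0], [359.0, 272.0]]
0 11 [[197.0, 233.0], [362.0, 233.0]]
12 -11 [[205.0, 262.0], [354.0, 262.0]]
12 11 [[202.0, 226.0], [357.0, 226.0]]
25 -11 [[210.0, 253.0], [349.0, 253.0]]
25 11 [[207.0, 218.0], [352.0, 219.0]]
[[-0.94112311 -0.33800996  0.00604686]
 [-0.33804633  0.94110634 -0.00659803]
 [-0.00346054 -0.00825367 -0.99995995]] [ -0.16750442  23.99898764 165.45731874] [-64.26739838 -21.76413205 152.80094192]
```

The wrist and scene pictures agree that the closed fingertips are at about the TCP height, roughly z 288, not 25 mm below it. I'll work from the pictures. The lid edge is at about z 281, so I need to go lower before pushing.

>>> arm_command --increments '[[[0, 0, -1.5, 0, 0], [0, 0, -1.5, 0, 0], [0, 0, -0.5, 0, 0], [0, 0, 0, 0, 0], [0, 0, 0, 0, 0]]]'

```text
clock: 3.3
ee_pos: [650.8, -110.7, 258.9]
tcp_rot: [-0.539, 3.079, -0.02]
wrist_force: [0.4, 0.0, -0.1]
grip_width: 0.1
```

```bash
cat > look.py <<'E'
import sys
from h import *
tag=sys.argv[1]; x,y,w,h=map(int,sys.argv[2:6]); 
st=sensors.state();print(st['clock'],st['ee_pos'],st['wrist_force'],st['tcp_rot'])
u=np.array([.943,.334,0]);v=np.array([-.334,.943,0]);d=st['ee_pos']-[543,-152,50];print('jar frame',d@u,d@v,d[2])
i=viewer.snapshot('scene')[:,:,::-1]; k=560/w
a=cv2.resize(i[y:y+h,x:x+w],None,fx=k,fy=k,interpolation=cv2.INTER_CUBIC); cv2.imwrite(f'pics/s{tag}.png',a)
if len(sys.argv)>6: cv2.imwrite(f'pics/w{tag}.png',viewer.snapshot('wrist')[:,:,::-1])
E
python3 look.py 4 185 130 90 90 w
```

```text
3.3 [ 650.80293209 -110.65362074  258.85830708] [ 0.39510331  0.00372744 -0.08878946] [-0.53888747  3.07920057 -0.01993792]
jar frame 115.46785563388552 2.9834563253489175 208.85830707862272
```

View pics/s4.png

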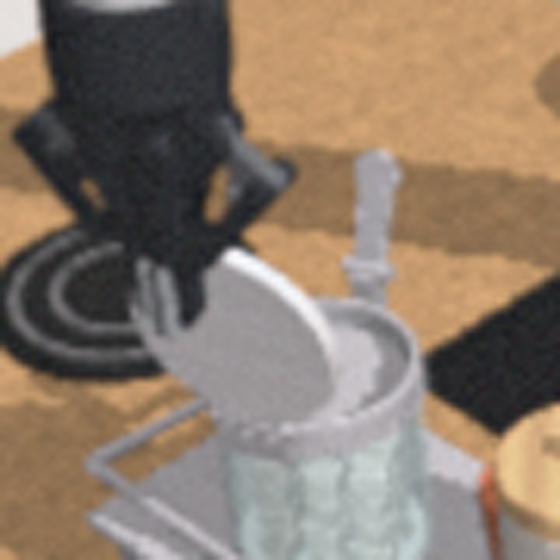

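View pics/w4.png

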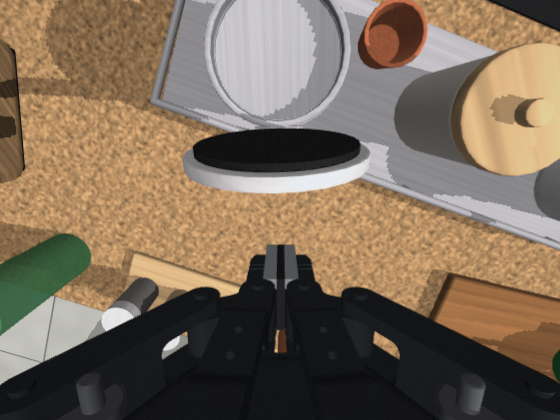

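>>> arm_command --increments '[[[-0.5, -0.3, -1, 0, 0], [-0.9, -0.3, 0, 0, 0], [-0.9, -0.3, 0, 0, 0], [-0.5, -0.2, 0, 0, 0], [-0.5, -0.2, 0, 0, 0], [-0.5, -0.2, 0, 0, 0]]]'

```text
clock: 4.0
ee_pos: [612.1, -126.3, 252.2]
tcp_rot: [-0.539, 3.074, -0.023]
wrist_force: [1.0, 0.7, 0.6]
grip_width: -0.1
```

```bash
python3 look.py 5 185 130 90 90 w
```

```text
4.0 [ 612.1337443  -126.31589899  252.20840925] [1.01232531 0.73253796 0.63955824] [-0.53859639  3.07362805 -0.02283387]
jar frame 73.77161061406623 1.1294366542593364 202.20840924920586
```

View pics/w5.png

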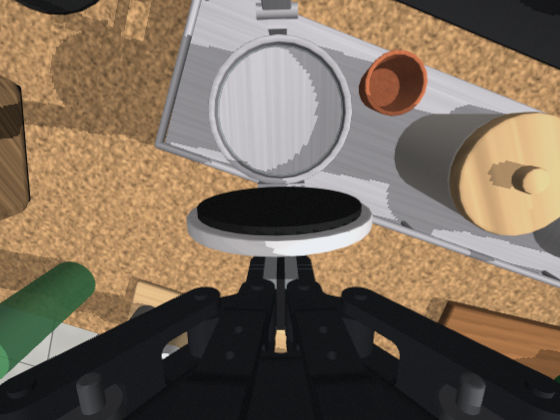

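View pics/s5.png

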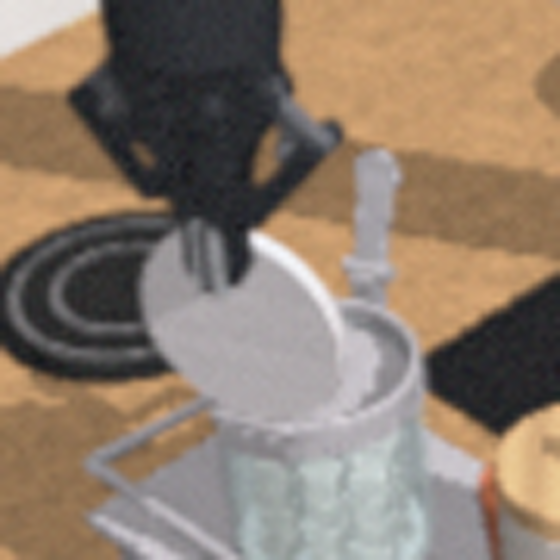

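Contact made at about 1.4 N, and the jar hasn't moved. The lid is near upright and the finger is in the middle of its back. I'll continue along the arc.

>>> arm_command --increments '[[[-0.75, -0.27, 0, 0, 0], [-0.75, -0.27, 0, 0, 0], [-0.75, -0.27, -0.1, 0, 0], [-0.75, -0.27, -0.2, 0, 0], [-0.75, -0.27, -0.3, 0, 0], [-0.75, -0.27, -0.4, 0, 0]]]'

```text
clock: 4.7
ee_pos: [564.3, -144.0, 242.0]
tcp_rot: [-0.539, 3.072, -0.025]
wrist_force: [0.9, -0.3, -0.0]
grip_width: 0.1
```

```bash
python3 look.py 6 185 130 90 90 w
```

```text
4.7 [ 564.33148906 -143.98187243  241.98231483] [ 0.89372142 -0.29645021 -0.02267087] [-0.5387099   3.07216968 -0.0248378 ]
jar frame 22.79364879356708 0.4363769570149523 191.98231482885086
```

View pics/w6.png

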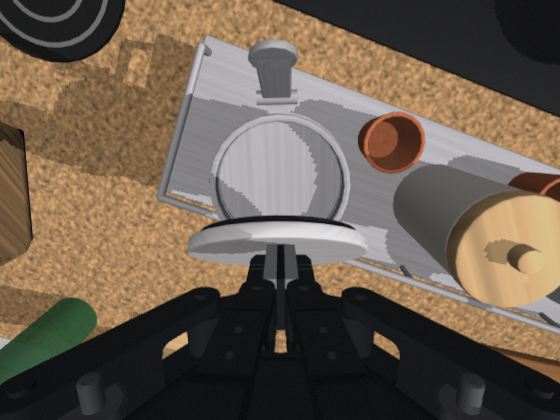

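View pics/s6.png

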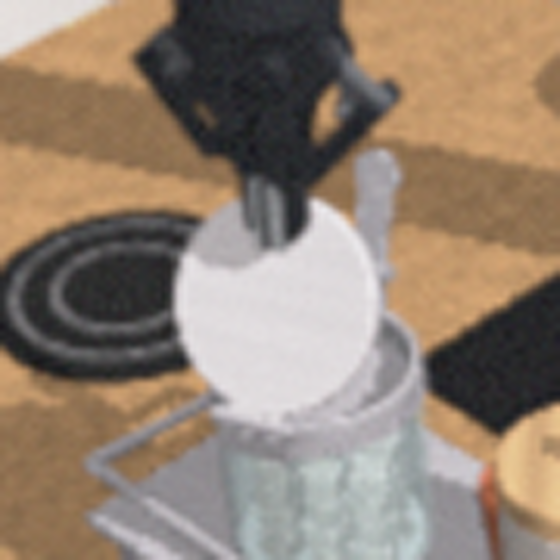

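>>> arm_command --increments '[[[-0.57, -0.2, -0.45, 0, 0], [-0.57, -0.2, -0.5, 0, 0], [-0.55, -0.2, -0.6, 0, 0], [-0.5, -0.18, -0.65, 0, 0], [-0.45, -0.16, -0.7, 0, 0], [-0.38, -0.13, -0.7, 0, 0]]]'

```text
clock: 5.4
ee_pos: [531.5, -155.9, 203.4]
tcp_rot: [-0.538, 3.073, -0.026]
wrist_force: [0.3, 0.1, 0.6]
grip_width: -0.1
```

```bash
python3 look.py 7 185 130 90 90 w
```

```text
5.4 [ 531.45868861 -155.87040216  203.41884232] [0.26229452 0.10121785 0.63183386] [-0.53809207  3.07283758 -0.02567616]
jar frame -12.176170966062935 0.20500876430082798 153.4188423196969
```

View pics/w7.png

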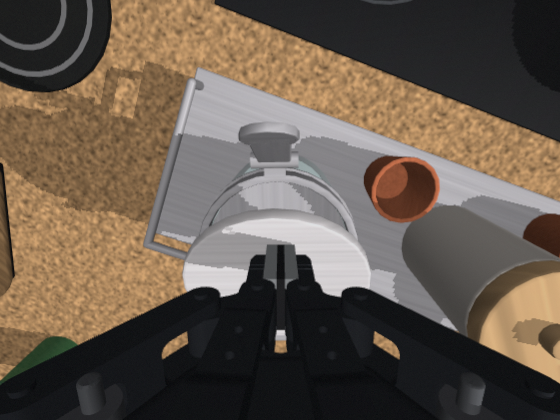

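View pics/s7.png

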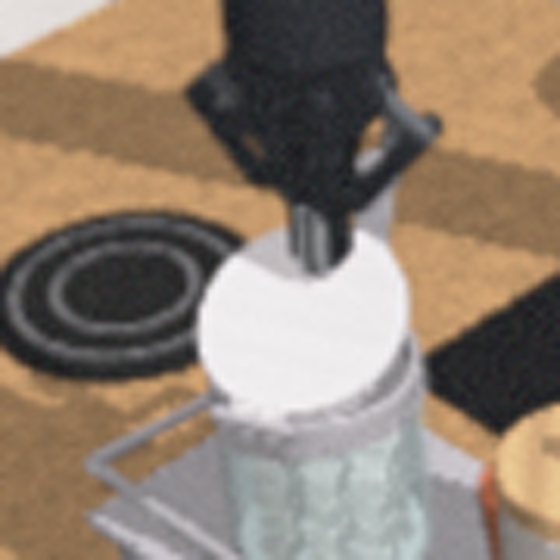

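>>> arm_command --increments '[[[-0.2, -0.1, -0.6, 0, 0], [-0.1, 0, -0.6, 0, 0], [0, 0, -0.5, 0, 0], [0, 0, -0.4, 0, 0]]]'

```text
clock: 5.9
ee_pos: [528.0, -156.7, 180.6]
tcp_rot: [-0.538, 3.074, -0.024]
wrist_force: [0.4, 0.3, 0.6]
grip_width: -0.3
```

```bash
python3 look.py 8 185 130 90 90 w
```

```text
5.9 [ 527.98872844 -156.68492742  180.59465481] [0.37825735 0.30641998 0.60634575] [-0.53809895  3.07423886 -0.02409892]
jar frame -15.72039484319845 0.5958781410130247 130.59465481252275
```

View pics/s8.png

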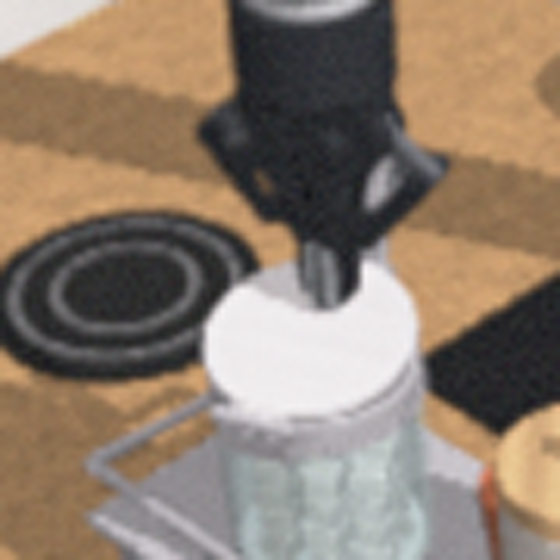

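View pics/w8.png

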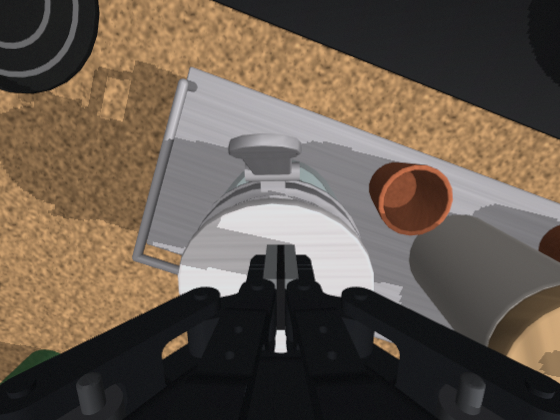

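>>> arm_command --increments '[[[0, 0, -0.4, 0, 0], [0, 0, -0.3, 0, 0]]]'

```text
clock: 6.2
ee_pos: [528.3, -156.6, 173.4]
tcp_rot: [-0.539, 3.074, -0.024]
wrist_force: [0.4, -0.2, 0.5]
grip_width: -0.3
```

>>> arm_command --increments '[[[0, 0, -0.3, 0, 0]]]'

```text
clock: 6.3
ee_pos: [528.3, -156.6, 170.2]
tcp_rot: [-0.539, 3.074, -0.024]
wrist_force: [-0.0, -0.5, -0.0]
grip_width: -0.2
```

>>> arm_command --increments '[[[0, 0, -0.2, 0, 0]]]'

```text
clock: 6.4
ee_pos: [528.3, -156.6, 167.9]
tcp_rot: [-0.539, 3.074, -0.024]
wrist_force: [-0.4, -0.2, -0.1]
grip_width: 0.1
```

```bash
python3 look.py 9 200 150 70 60 w
```

```text
6.4 [ 528.25704414 -156.60640986  167.91341421] [-0.35556241 -0.22651207 -0.12149358] [-0.53862337  3.07399969 -0.02428846]
jar frame -15.441148270514804 0.5803027623419177 117.91341420583873
```

View pics/s9.png

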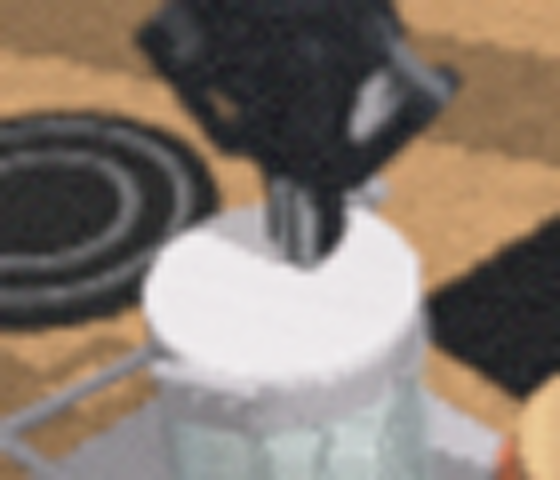

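View pics/w9.png

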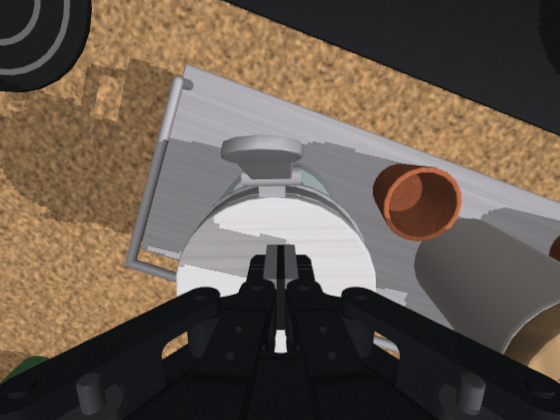

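>>> arm_command --increments '[[[0, 0, -0.3, 0, 0]]]'

```text
clock: 6.6
ee_pos: [528.6, -156.7, 165.5]
tcp_rot: [-0.538, 3.073, -0.025]
wrist_force: [-5.7, 0.8, 28.6]
grip_width: -0.0
```

>>> arm_command --increments '[[[0, 0, -0.3, 0, 0]]]'

```text
clock: 6.7
ee_pos: [528.8, -156.8, 165.5]
tcp_rot: [-0.538, 3.071, -0.027]
wrist_force: [-12.7, 4.6, 34.4]
grip_width: 0.3
```

>>> arm_command --increments '[[[0, 0, -0.2, 0, 0]]]'

```text
clock: 6.8
ee_pos: [528.7, -156.8, 165.9]
tcp_rot: [-0.539, 3.07, -0.029]
wrist_force: [-6.0, 2.0, 13.1]
grip_width: -0.1
```

>>> arm_command --increments '[[[0, 0, -0.2, 0, 0]]]'

```text
clock: 6.9
ee_pos: [528.7, -156.7, 165.9]
tcp_rot: [-0.539, 3.069, -0.031]
wrist_force: [-4.6, 1.8, 11.6]
grip_width: -0.2
```

>>> arm_command --increments '[[[0, 0, 2, 0, 0], [0, 0, 3, 0, 0], [0, 0, 3, 0, 0], [0, 0, 2, 0, 0], [0, 0, 0, 0, 0]]]'

```text
clock: 7.4
ee_pos: [527.8, -156.1, 269.5]
tcp_rot: [-0.539, 3.069, -0.03]
wrist_force: [1.5, -0.2, 0.0]
grip_width: -0.1
```

```bash
python3 look.py 10 195 130 80 80 w
```

```text
7.4 [ 527.80686397 -156.13717433  269.48673157] [ 1.53813923 -0.17883168  0.03615064] [-0.53873077  3.06851181 -0.03020308]
jar frame -15.708943502405612 1.1731520438128362 219.4867315735396
```

View pics/s10.png

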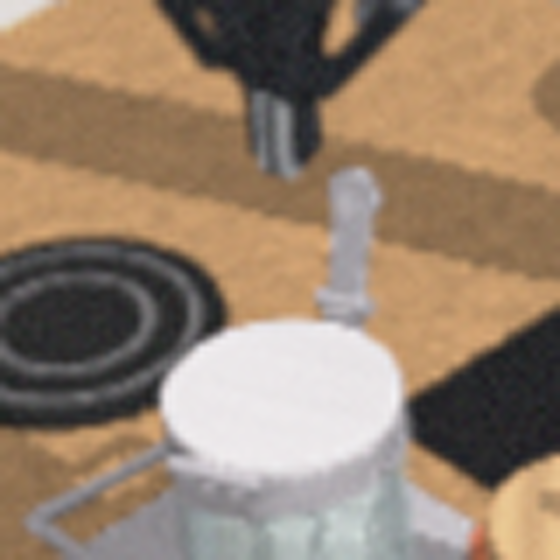

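View pics/w10.png

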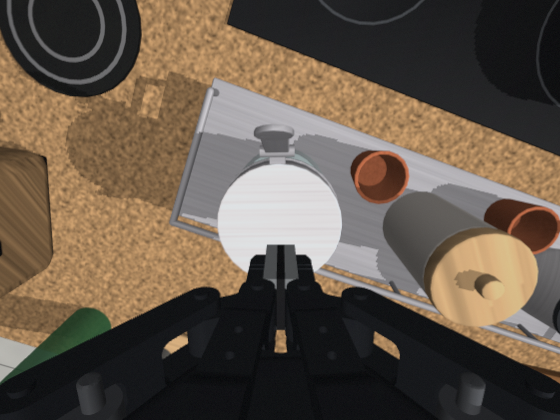

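```bash
python3 - <<'E'
from h import *
s=viewer.camera_params('scene'); w=viewer.camera_params('wrist')
c0=np.array([543,-152,50.]);yaw=np.radians(19.5);u=np.array([np.cos(yaw),np.sin(yaw),0]);v=np.array([-u[1],u[0],0])
a=np.linspace(0,2*np.pi,361)
for th in(0,.05,.1,.2):
  d=-u*np.cos(th)+np.array([0,0,np.sin(th)]); n=u*np.sin(th)+np.array([0,0,np.cos(th)])
  C=c0+u*58+[0,0,122]+58*d+4*n
  P=C+52*(np.outer(np.cos(a),d)+np.outer(np.sin(a),v))
  q=(proj(s,P)-[195,130])*7; r=proj(w,P)
  print(th,q.min(0),q.max(0),r.min(0),r.max(0))
q=proj(w,[c0+u*-62+[0,0,130]])
print('pivot',q,'tips',[proj(w,c0+u*(-62+62*np.cos(t))+[0,0,130+62*np.sin(t)]).round(1).tolist() for t in(1.65,1.75,1.85,1.95)])
print('scene tips',[((proj(s,c0+u*(-62+62*np.cos(t))+[0,0,130+62*np.sin(t)])-[195,130])*7).round(1).tolist() for t in(0,1.65,1.75,1.85,1.95)])
print('pivot scene',(proj(s,c0+u*-62+[0,0,130])-[195,130])*7)
E
```

```text
0 [161.38283717 311.43359654] [403.21549775 459.07914871] [215.94624478 160.61065747] [343.45323369 281.05851635]
0.05 [160.67488582 302.14156642] [402.289163   458.45868877] [215.15615076 162.105907  ] [344.0959704  281.44732897]
0.1 [159.86621929 293.12393816] [401.1434902  457.92772194] [214.35073778 164.0338292 ] [344.74223444 281.84536523]
0.2 [157.96256332 276.04517885] [398.20444414 457.1092776 ] [212.71735924 169.27184609] [346.03697667 282.6649233 ]
pivot [[279.95341623 148.01509802]] tips [[[277.8, 150.8]], [[277.9, 139.4]], [[278.0, 128.0]], [[278.2, 116.9]]]
scene tips [[[281.6, 375.6]], [[344.4, 174.7]], [[351.3, 168.9]], [[358.1, 164.5]], [[364.7, 161.5]]]
pivot scene [[349.76110101 297.26569063]]
```

The lid is shut: its outline matches the predicted shut outline in both views (scene x 162–405 against 161–403, wrist top row 160 against 160.6), and there was a hard stop. The lever stands at about 1.8 rad. Next I pass over it to its front side and come down.

>>> arm_command --increments '[[[-3, -1.2, 0, 0, 0], [-3, -1.1, 0, 0, 0], [-3, -1.1, 0, 0, 0], [0, 0, 0, 0, 0], [0, 0, -2, 0, 0], [0, 0, -2, 0, 0], [0, 0, -1.4, 0, 0], [0, 0, 0, 0, 0]]]'

```text
clock: 8.3
ee_pos: [430.2, -187.2, 198.3]
tcp_rot: [-0.542, 3.086, -0.005]
wrist_force: [-0.6, 0.2, 0.3]
grip_width: -0.1
```

```bash
python3 look.py 11 195 120 80 80 w
```

```text
8.3 [ 430.1747379  -187.15424994  198.3485039 ] [-0.64059485  0.20675312  0.34906655] [-0.54159579  3.08601235 -0.00549393]
jar frame -118.13574164468758 4.533179850259589 148.3485038980546
```

View pics/s11.png

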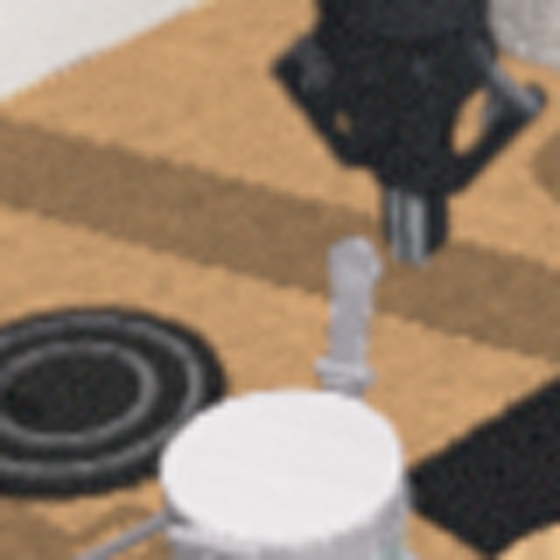

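View pics/w11.png

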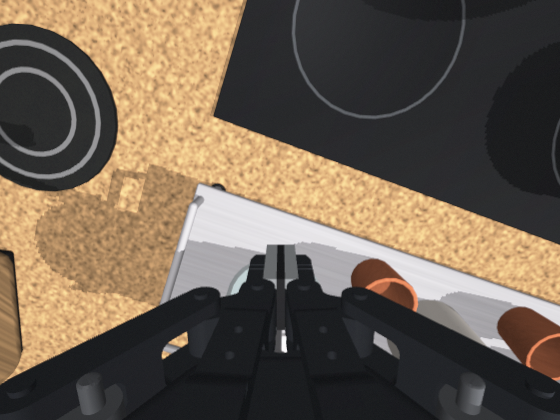

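>>> arm_command --increments '[[[0.2, -0.5, 1.3, 0, 0], [0, 0, 0.3, 0, 0], [0.9, 0.3, 0, 0, 0], [0.9, 0.3, 0, 0, 0], [0.7, 0.25, 0, 0, 0]]]'

```text
clock: 8.9
ee_pos: [460.8, -183.7, 218.0]
tcp_rot: [-0.54, 3.081, -0.012]
wrist_force: [-1.3, -0.4, 1.0]
grip_width: 0.0
```

```bash
python3 look.py 12 195 120 80 80 w
```

```text
8.9 [ 460.84584202 -183.7343595   218.03794815] [-1.32121121 -0.39052705  0.97461755] [-0.54027619  3.0814874  -0.0115735 ]
jar frame -88.0706470508751 -2.4860122448062105 168.0379481453794
```

View pics/s12.png

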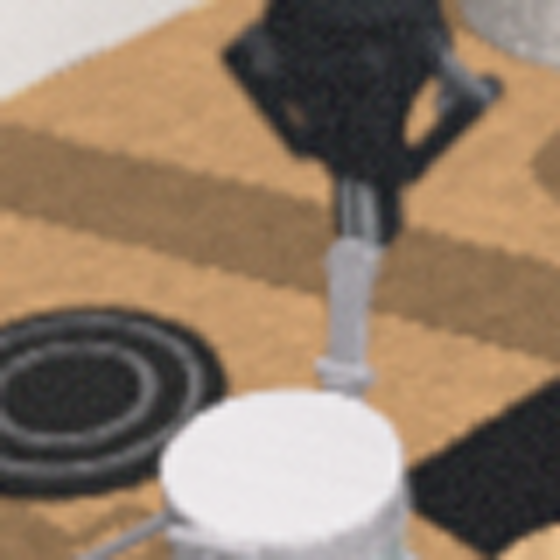

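View pics/w12.png

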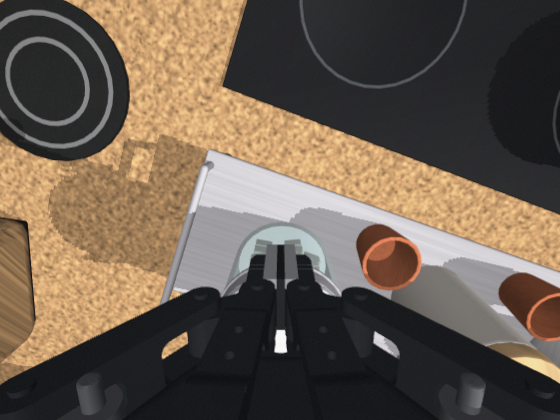

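>>> arm_command --increments '[[[0.73, 0.26, -0.3, 0, 0], [0.73, 0.26, -0.1, 0, 0], [0.73, 0.26, -0.1, 0, 0], [0.73, 0.26, -0.2, 0, 0], [0.73, 0.26, -0.3, 0, 0]]]'

```text
clock: 9.5
ee_pos: [499.4, -169.2, 206.6]
tcp_rot: [-0.542, 3.083, -0.01]
wrist_force: [-1.3, -0.6, -0.3]
grip_width: -0.1
```

```bash
python3 look.py 13 195 120 80 80 w
```

```text
9.5 [ 499.42582164 -169.23748852  206.56063938] [-1.28334518 -0.58205147 -0.29314257] [-0.5419724   3.08310867 -0.00979979]
jar frame -46.84777135981506 -1.7011760971353835 156.56063938429023
```

View pics/s13.png

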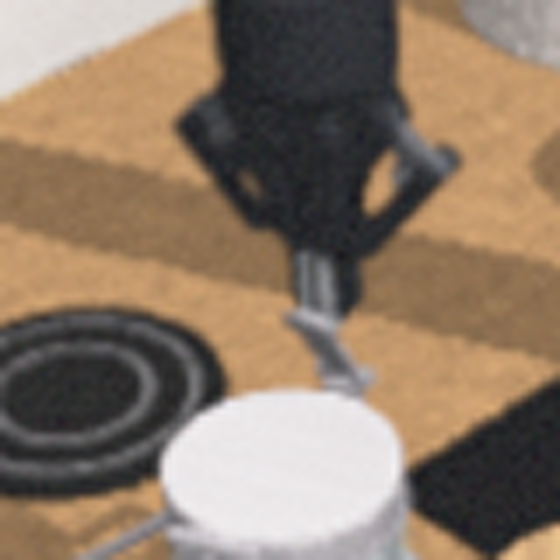

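View pics/w13.png

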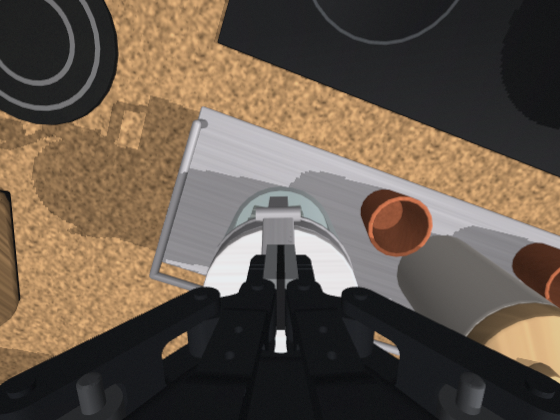

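>>> arm_command --increments '[[[0.57, 0.2, -0.4, 0, 0], [0.47, 0.17, -0.5, 0, 0], [0.38, 0.13, -0.6, 0, 0], [0.2, 0.07, -0.6, 0, 0], [0.1, 0, -0.5, 0, 0], [0, 0, -0.3, 0, 0]]]'

```text
clock: 10.2
ee_pos: [518.7, -162.7, 174.8]
tcp_rot: [-0.543, 3.082, -0.009]
wrist_force: [0.2, 0.5, 1.0]
grip_width: -0.0
```

```bash
python3 look.py 14 195 120 80 80 w
```

```text
10.2 [ 518.65631949 -162.71004389  174.78966686] [0.19668172 0.49744737 1.02803758] [-0.54273116  3.08189023 -0.00916799]
jar frame -26.533245376434053 -1.968782094938525 124.78966686234759
```

View pics/s14.png

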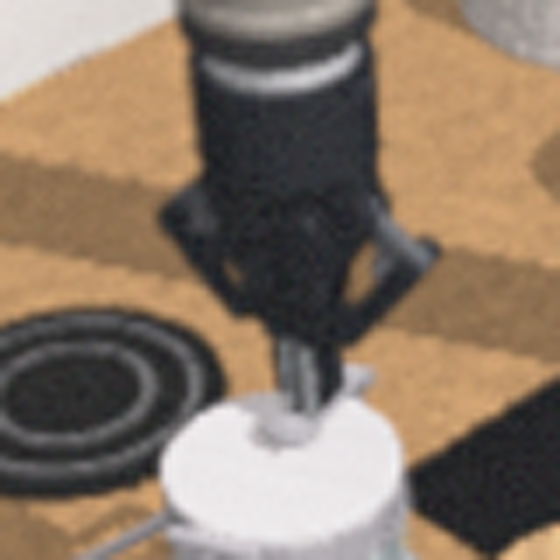

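View pics/w14.png

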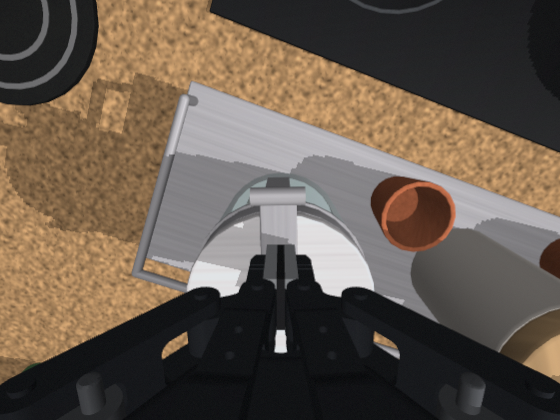

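Nearly flat. I'll press down gently in small steps until the force rises.

>>> arm_command --increments '[[[0, 0, -0.2, 0, 0]]]'

```text
clock: 10.4
ee_pos: [518.4, -162.9, 173.0]
tcp_rot: [-0.542, 3.082, -0.009]
wrist_force: [1.0, 1.0, 1.3]
grip_width: -0.0
```

>>> arm_command --increments '[[[0, 0, -0.2, 0, 0]]]'

```text
clock: 10.5
ee_pos: [518.5, -163.0, 171.7]
tcp_rot: [-0.542, 3.081, -0.01]
wrist_force: [-3.8, 3.0, 16.7]
grip_width: 0.1
```

>>> arm_command --increments '[[[0, 0, -0.15, 0, 0]]]'

```text
clock: 10.6
ee_pos: [518.5, -163.0, 171.8]
tcp_rot: [-0.542, 3.08, -0.011]
wrist_force: [-5.4, 3.3, 15.1]
grip_width: -0.0
```

The stop is at 171.7, which is 6.0 mm above the lid stop at 165.7. That matches the given 132 − 126 mm. I'll retreat straight up, then clear away towards the robot so the top camera can see.

>>> arm_command --increments '[[[0, 0, 1, 0, 0], [0, 0, 3, 0, 0], [0, 0, 4, 0, 0], [0, 0, 4, 0, 0], [0, 0, 3, 0, 0], [-2, 4, 0, 0, 0], [-2, 4, 0, 0, 0], [-2, 4, 0, 0, 0], [-2, 4, 0, 0, 0], [-2, 4, 0, 0, 0], [-2, 4, 0, 0, 0], [0, 0, 0, 0, 0]]]'

```text
clock: 11.8
ee_pos: [391.2, 82.4, 333.1]
tcp_rot: [-0.531, 3.074, -0.015]
wrist_force: [0.4, -0.5, 0.7]
grip_width: 0.2
```

```bash
python3 look.py 15 195 140 80 80; python3 - <<'E'
from h import *
i=viewer.snapshot('top')[:,:,::-1].copy(); cv2.imwrite('pics/top15.png',i)
crop(i,300,150,100,100,5.6,'pics/t15.png')
a=cv2.imread('pics/s15.png');b=cv2.imread('pics/t15.png');cv2.imwrite('pics/c15.png',cv2.resize(np.hstack([a,b]),(800,400)))
E
```

```text
11.8 [391.21677308  82.41107834 333.05158955] [ 0.36982461 -0.50633655  0.7277319 ] [-0.53116307  3.07399579 -0.01520476]
jar frame -64.83828282229096 271.74524467152054 283.0515895474236
```

View pics/c15.png

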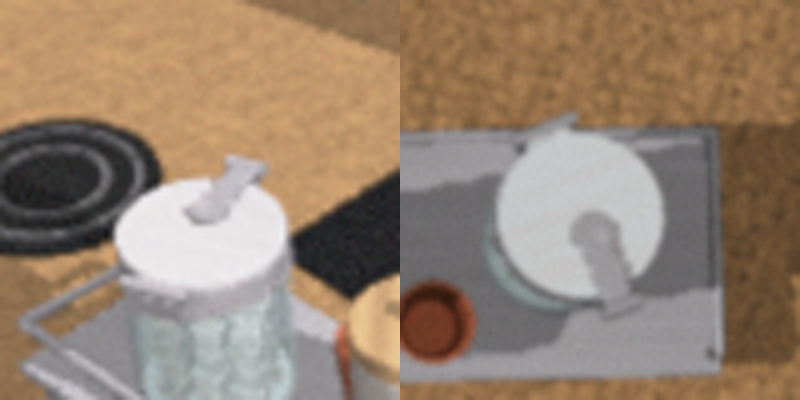

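View pics/top15.png

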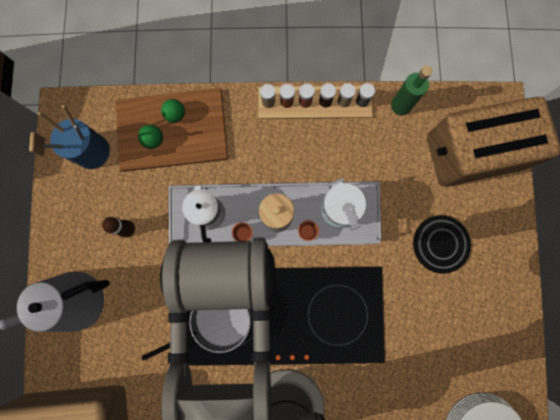

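```bash
python3 - <<'E'
from h import *
t=viewer.camera_params('top');s=viewer.camera_params('scene')
T=lambda x,y:(300+(x-400)*1.4/5.6,150+y*1.4/5.6); S=lambda x,y:(195+x*1.4/7,140+y*1.4/7)
print('tip disc',tri(t,T(594,228),s,S(206,211)))
print('pivot',tri(t,T(622,303),s,S(247,165)))
print('lid c',onz(t,T(580,215),176))
a=cv2.imread('pics/top0.png').astype(int);b=cv2.imread('pics/top15.png').astype(int)
d=(abs(a-b).max(2)>45).astype(np.uint8)
n,l,st,c=cv2.connectedComponentsWithStats(d)
print([x.tolist() for x in st[1:] if x[4]>12])
E
```

```text
tip disc (array([ 533.83866595, -160.55874188,  176.2547963 ]), np.float64(2.7877672590962526))
pivot (array([ 486.7044162 , -175.75332606,  177.94887428]), np.float64(3.4944436911985957))
lid c [ 543.06987212 -153.22768414  176.        ]
[[317, 163, 49, 61, 1092], [424, 184, 10, 29, 57], [464, 199, 72, 40, 1608], [354, 227, 12, 5, 39], [160, 238, 115, 98, 5506], [529, 252, 11, 23, 164], [218, 264, 6, 3, 13], [163, 266, 12, 35, 286], [199, 303, 47, 7, 150], [253, 320, 15, 32, 449], [173, 328, 3, 7, 15], [24, 332, 71, 62, 2194], [167, 338, 104, 82, 2768], [432, 339, 81, 38, 1680], [261, 355, 5, 6, 21], [299, 364, 71, 13, 439], [9, 377, 16, 19, 125], [162, 394, 11, 26, 220], [179, 401, 35, 19, 447], [272, 401, 29, 19, 238], [260, 402, 7, 18, 78], [21, 404, 60, 16, 732], [313, 406, 7, 7, 27], [217, 411, 7, 4, 17], [446, 414, 9, 6, 30]]
```

The lever is flat: tip disc z is 176 and pivot z 178, where both should be about 180. The lid centre is at (543,-153), so the jar hasn't moved. Handing in.

```bash
python3 -c "
from rig import close_job; print(close_job())"
```

```text
the job is handed in; nothing more can be done
None
```

The sugar jar is closed. With the jaws shut, I pushed the lid over from behind until it was fully shut. Then I pushed the lever over from the front until it lay flat on the lid. The job was handed in at about 12 s of the 48 s, with the arm well clear.

**Last checks:**
- **Lid:** it came to a hard stop, and its outline matched the shut position in the wrist view. In the scene view it lay about 1 pixel lower than predicted.
- **Lever:** it stopped 6.0 mm above the lid's stop, as the given sizes require. Two camera views put its tip at z 176 and its pivot at z 178, against about 180 expected; the rays missed each other by about 3 mm.
- **Jar:** its centre is within about 1 mm of where it started, and it stayed upright.
- **Other things:** the moka pot, canister, cups, pot holder and salt mill look unmoved in the top view. The picture comparison flagged changes elsewhere that I put down to the arm and its shadow, but I did not check each one.

**Forces:** pressing the lid onto its stop peaked at about 37 N at the wrist. That was fingertip contact on the lid, and harder than I intended. The lever press peaked at about 17 N.

**Disagreement:** the shut fingertips were about 10 mm above the reported TCP, not 25 mm ahead of it as the description says. I worked from the pictures and the contact forces instead.

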